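# Open the lighthouse display case

### The job

On the shop counter stand two identical wooden display cases with clear covers. Open the one with the small red and white lighthouse inside: turn its black latch knob a quarter turn clockwise so that the steel tongue no longer holds the cover, then lift the cover off by its wooden handle and set it down flat in the middle of the cork mat without dropping it. Leave the other case, with the wooden rings inside, latched and covered.

Things in the scene. Friction and masses are not known exactly. Their poses are not given: they have to be found in the camera images.
- light_knob (a joint): lighthouse case's latch knob, rad: 0 = steel tongue points over the cover (latched); grows clockwise seen from above; clear of the cover from about 1.0; quarter turn 1.57; stop at 1.62. Friction 0.05 N m, no spring. Tongue: 12 mm wide, reaches 46 mm from the axis, 17 mm over the cover, 2 to 8 mm above the ledge. The pale wood case is 200 x 200 x 76 mm
- light_grip (a point): point to grip that knob: on its upright axis, 34 mm above the wooden ledge that carries it (ledge top 76 mm above the counter, the case's robot-side edge) and 15 mm below the knob's top. Black upright bar 42 mm long, 14 mm thick, from 9 to 49 mm above the ledge, on a low hub. z up; x, y turn with the knob: x along the bar towards the tongue, y across its thickness
- light_cover: loose cover of the lighthouse case: clear pane in a dark wood frame, 133 (x) x 170 (y) x 6 mm, about 0.25 kg, in a recess 6 mm deep with 3 mm play, top flush with the ledge. Origin: centre of its underside; z up. Handle: dark wooden block upright over the centre, 14 mm (x) by 70 mm (y), 6 to 46 mm above the origin; grip across x. Knob axis 95 mm away on the -x side
- mat: fixed cork mat on the counter, 240 x 240 mm, 4 mm thick; origin at the centre of its underside, on the counter top
- ring_knob (a joint): angle of the same kind of knob on the other case, with wooden rings inside: leave it latched (near 0)
- ring_cover: the same kind of cover on the other case, with wooden rings inside: leave it in place
There are look-alikes about, which are no part of the job. What is shaped like the light_cover but turquoise is not meant.

How it is judged:
By the outcome, as a careful person would: the job done as asked, in the order asked, and still so for the second after the job is handed in, with the robot touching nothing.
It also fails if it takes over 61 s, if anything falls off the work surface, if the arm or the gripper's body presses on something with over 40 N, if the wrist force passes 120 N, or if a joint passes its speed limit or range.

### The arm

A 7-joint arm with a two-finger parallel gripper is mounted at the origin on the work surface. World frame = base frame: x ahead of the robot, y to its left, z up, the work surface at z = 0. Lengths are in m, angles in rad, forces in N, time in s.
With the tool pointing down it reaches from about 0.4 to 0.85 m from the base axis. Payload 10.4 kg.
Tool frame: the origin (TCP) lies between the finger pads; the fingertips stand ahead of it and the grasp point (between the pads) lies 5 mm behind it (manip.tip_extent is the z of the fingertips in the tool frame, in m); z points along the fingers, y is the line along which they close (so a half turn about z gives the same grasp; the last joint's range is limited). The gripper opens to 85 mm and grips with 20 to 120 N. Pads are 22 mm wide; open, the fingers measure 114 mm over their backs; the gripper's body (76 mm by 85 mm) begins 54 mm behind the grasp point. The pads swing forward as they close: fully open they stand 13 mm farther back than shut.
Start: joints at [-1.364, 0.332, -0.065, 1.46, 0.022, 1.35, -0.088], TCP at [0.142, 0.609, 0.245] pointing down, gripper open.
Joint ranges: [-2.6, 2.6], [-0.5, 2.12], [-1.47, 1.34], [0.16, 2.42], [-1.27, 4.41], [0.06, 2.06], [-2.6, 2.6]. Speed limits (rad/s): [2.22, 2.22, 2.79, 2.79, 3.14, 3.14, 3.14].

### API

Orientations are given as a unit quaternion [x, y, z, w].
In Python, from workcell import status, viewer, manip gives the robot as it stands.
- The arm moves only by the tool play_rows, never from a script. Its argument "plan" is one flat list of numbers, 7 for each row, row after row: the turn, a rotation vector about the tool's x, y, z in degrees, then the shift along the tool's x, y, z in m, then the opening, from 0 (shut) to 1 (fully open). In form: [ax, ay, az, dx, dy, dz, grip, ax, ay, az, dx, dy, dz, grip, ...]. A call has 1 to 20 rows; each row is the pose to reach, as a shift and turn from the pose commanded when the call began, along the tool's axes at that moment; what a row does not reach only later rows make up. A row lasts 1/8 s, in which the tool goes at most 62.5 mm and 10.7 degrees, less where a joint would pass 70% of its speed; a pose out of reach is approached as far as the arm can. A call with a gripper value outside its range is refused whole. The fingers move at their own pace and stop on an object; "squeeze" is the grip in N (left out, the last holds). Time passes only in rows, so rows that repeat a pose let the fingers close. It gives the time, the measured TCP pose, the force, the opening and the grip force at its end, in the units of the state.
- status.get_obs(): the state, without advancing time (a new reading comes with each control period).
- viewer.camera(name): name is "scene" or "top" or "wrist"; returns the picture (384x512x3 uint8, red, green, blue); there is no depth.
- viewer.camera_model(name): a dict with "fx", "fy", "cx", "cy" (pixels), "R" (3x3) and "t" (3): a world point X has camera coordinates R X + t. Camera axes: x right, y down, z forward; pixel columns grow to the right and rows downward; lengths in m; the calibration is good to about 2 mm. A picture is of the moment at which its call begins: read the wrist's pose just before it. camera_model takes no time and is no camera call; for the wrist camera it gives the pose at the moment of the call.
- manip.hand_in(): hands the job in; it is judged then, once.
The state is a dict: "clock": time; "joint_pos": joint angles; "joint_velocities": joint speeds; "tau": joint torques, N m; "position": TCP position; "ee_rot": TCP orientation; "ft_force": force on the tool from outside, world axes, zero at the start; "torque": the same for the moment, N m; "grip_width": opening from 0.0 (shut) to 1.0 (fully open); "grasp_force": force on a finger pad.
Only numpy, scipy, OpenCV 4.12 (cv2) and the standard library are available. Lean on these libraries where they do the work, as an engineer would, in place of code of your own. Each camera call takes 0.05 s, during which the arm holds its last target. There are 200 camera calls.

## Working session

There is one attempt and no reset: what is moved stays moved. The work goes in short steps, Python scripts to look and compute and a tool call to move; the robot and the scene stay as the last step left them, time stands still between calls to the robot, and variables do not carry over. Pictures are saved under pics/ and viewed, at most 10 in all, crops included, and the job is handed in when it is done.

Besides the shell and the picture viewer there is one more tool, called after ">>>" by a JSON object that holds its "fn" and its "kwargs". play_rows: Moves the arm, as the interface text tells. Its arguments: {"type":"object","properties":{"plan":{"type":"array","items":{"type":"number"}},"squeeze":{"type":"number"}},"required":["plan"]}

```bash
mkdir -p pics; python3 - <<'E'
from workcell import status, viewer, manip
import cv2, numpy as np
o=status.get_obs(); print({k:np.round(v,3).tolist() for k,v in o.items()}, manip.tip_extent)
for n in("top","scene"):
    m=viewer.camera_model(n); print(n,{k:np.round(v,4).tolist() for k,v in m.items()})
    cv2.imwrite(f"pics/{n}0.png",cv2.resize(viewer.camera(n)[:,:,::-1],(800,600),interpolation=cv2.INTER_CUBIC))
E
```

```text
{'clock': 0.0, 'joint_pos': [-1.364, 0.333, -0.065, 1.461, 0.022, 1.35, -0.088], 'joint_velocities': [0.001, -0.0, 0.0, 0.001, -0.0, 0.001, 0.001], 'tau': [-0.001, -62.546, 0.049, -39.16, 0.016, 0.01, 0.0], 'position': [0.142, 0.608, 0.245], 'ee_rot': [0.115, 0.993, -0.001, -0.0], 'ft_force': [0.565, 0.314, 0.327], 'torque': [-0.012, 0.023, 0.059], 'grasp_force': 0.0, 'grip_width': 1.004} 0.014
top {'fx': 378.572, 'fy': 378.572, 'cx': 257.5059, 'cy': 198.2158, 'R': [[-0.0432, -0.9991, -0.0043], [-0.9762, 0.0431, -0.2125], [0.2124, -0.005, -0.9772]], 't': [0.0197, 0.4881, 0.9945]}
scene {'fx': 401.0158, 'fy': 401.0158, 'cx': 250.5874, 'cy': 195.5468, 'R': [[-0.7543, 0.6566, 0.0061], [0.3665, 0.4287, -0.8258], [-0.5448, -0.6206, -0.5639]], 't': [0.3457, -0.1008, 1.2513]}
```

View pics/top0.png

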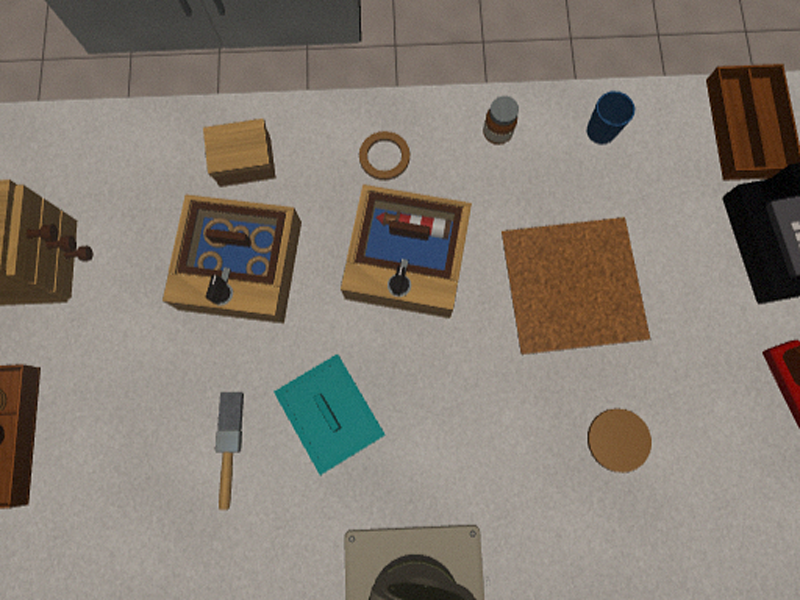

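View pics/scene0.png

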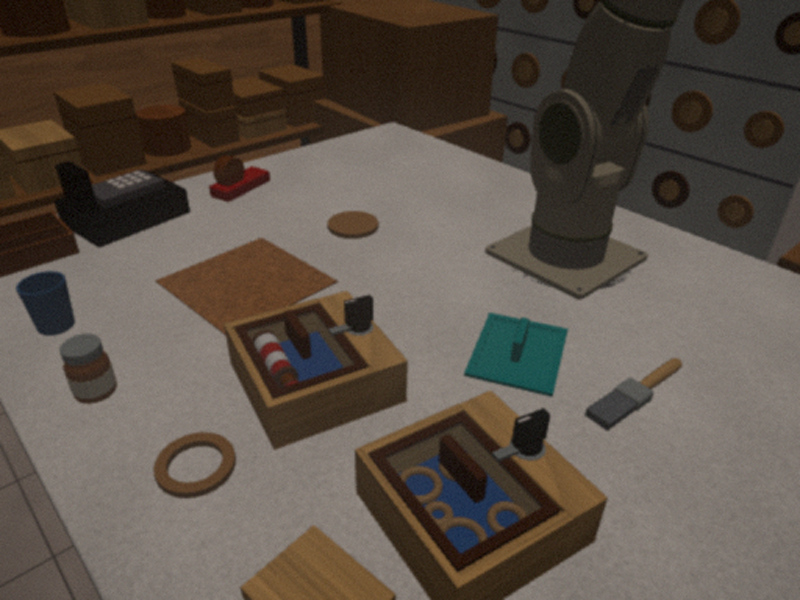

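The top view shows the lighthouse case at about (405,250), the ring case at (230,258) and the mat at (575,285), with mat corners (502,231), (625,218), (650,339), (521,354). Next I'll zoom in on the lighthouse case.

```bash
cat > h.py <<'E'
from workcell import status, viewer, manip
import cv2, numpy as np
from scipy.spatial.transform import Rotation as Ro
def px2w(m,uv,z):
    uv=np.atleast_2d(uv).astype(float)
    d=np.c_[(uv[:,0]-m['cx'])/m['fx'],(uv[:,1]-m['cy'])/m['fy'],np.ones(len(uv))]@np.array(m['R'])
    c=-np.array(m['R']).T@np.array(m['t'])
    return c+d*((z-c[2])/d[:,2])[:,None]
def w2px(m,X):
    p=np.atleast_2d(X)@np.array(m['R']).T+m['t']
    return np.c_[m['fx']*p[:,0]/p[:,2]+m['cx'],m['fy']*p[:,1]/p[:,2]+m['cy']]
E
python3 - <<'E'
from h import *
m=viewer.camera_model("top")
im=viewer.camera("top")
c=im[112:208,212:308,::-1]
cv2.imwrite("pics/crop.png",cv2.resize(c,(576,576),interpolation=cv2.INTER_CUBIC))
s=.64
mat=px2w(m,np.array([(502,231),(625,218),(650,339),(521,354)])*s,.004)
print(mat.round(3).tolist(),mat.mean(0).round(3), np.linalg.norm(mat-np.roll(mat,1,0),axis=1).round(3))
E
```

```text
[[0.644, -0.198, 0.004], [0.66, -0.436, 0.004], [0.424, -0.452, 0.004], [0.407, -0.214, 0.004]] [ 0.534 -0.325  0.004] [0.238 0.238 0.236 0.239]
```

View pics/crop.png

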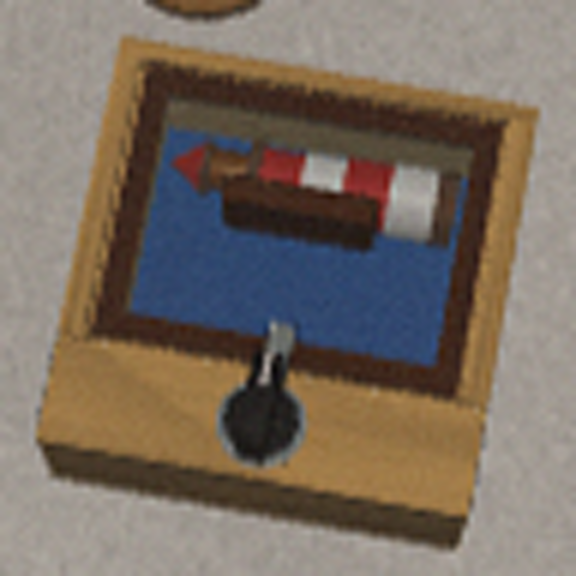

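The crop shows the case's top corners at (124,38), (538,108), (465,515) and (40,440), the cover's at (140,62), (508,120), (460,398) and (93,335), and the hub at (261,428).

```bash
cat > geo.py <<'E'
from h import *
m=viewer.camera_model("top")
f=lambda p,z:px2w(m,np.array(p)/6+[212,112]-0.4,z)
C=f([(124,38),(538,108),(465,515),(40,440)],.076)
V=f([(140,62),(508,120),(460,398),(93,335)],.076)
k=f([(261,428)],.082)[0]
for P in(C,V):
    print(P.mean(0).round(4),np.linalg.norm(P-np.roll(P,1,0),axis=1).round(3))
    d=P[0]+P[1]-P[2]-P[3]; print("yaw x",np.degrees(np.arctan2(d[1],d[0])).round(2))
    d=P[0]+P[3]-P[1]-P[2]; print("yaw y-90",(np.degrees(np.arctan2(d[1],d[0]))-90).round(2))
print("knob",k.round(4), np.linalg.norm(k-V.mean(0)))
d=V.mean(0)-k;print(np.degrees(np.arctan2(d[1],d[0])))
o=status.get_obs();R=Ro.from_quat(o['ee_rot']);print(R.as_matrix().round(3))
E
python3 geo.py
```

```text
[ 0.6003 -0.0141  0.076 ] [0.199 0.198 0.199 0.195]
yaw x -13.05
yaw y-90 -12.82
[ 0.6217 -0.0188  0.076 ] [0.135 0.175 0.137 0.17 ]
yaw x -11.91
yaw y-90 -12.39
knob [0.5247 0.0032 0.082 ] 0.09958634657366298
-12.821227943294604
[[-0.974  0.228 -0.   ]
 [ 0.228  0.974 -0.001]
 [-0.    -0.001 -1.   ]]
```

>>> {"fn": "play_rows", "kwargs": {"plan": [0,0,0,-0.513,-0.502,0,1,0,0,0,-0.513,-0.502,0,1,0,0,0,-0.513,-0.502,0,1,0,0,0,-0.513,-0.502,0,1,0,0,0,-0.513,-0.502,0,1,0,0,0,-0.513,-0.502,0,1,0,0,0,-0.513,-0.502,0,1,0,0,0,-0.513,-0.502,0,1,0,0,0,-0.513,-0.502,0,1,0,0,0,-0.513,-0.502,0,1,0,0,0,-0.513,-0.502,0,1,0,0,0,-0.513,-0.502,0,1,0,0,0,-0.513,-0.502,0,1,0,0,0,-0.513,-0.502,0,1,0,0,0,-0.513,-0.502,0,1,0,0,0,-0.513,-0.502,0,1]}}

```text
clock: 2.15
position: [0.5273, 0.0039, 0.2454]
ee_rot: [0.114, 0.993, 0.0, 0.0]
ft_force: [0.4, 0.1, 0.2]
grip_width: 1.003
grasp_force: 0.0
```

```bash
python3 - <<'E'
from h import *
import json
m=viewer.camera_model("wrist"); im=viewer.camera("wrist")
json.dump({k:np.array(v).tolist() for k,v in m.items()},open("w1.json","w"))
cv2.imwrite("pics/w1.png",cv2.resize(im[:,:,::-1],(800,600),interpolation=cv2.INTER_CUBIC))
o=status.get_obs(); print(o['clock'],o['joint_pos'],Ro.from_quat(o['ee_rot']).as_matrix().round(3))
for q in [(.5247,.0032,.125),(.5247,.0032,.085),(.6217,-.0188,.116)]: print((w2px(m,q)/.64).round(1))
E
```

```text
2.2 [-0.63256151  0.114325    0.58704623  1.74637774 -0.06608131  1.3003374
  1.31139945] [[-0.974  0.227  0.   ]
 [ 0.227  0.974  0.   ]
 [-0.     0.    -1.   ]]
[[387.3 295.7]]
[[388.  273.2]]
[[388.8 458.4]]
```

View pics/w1.png

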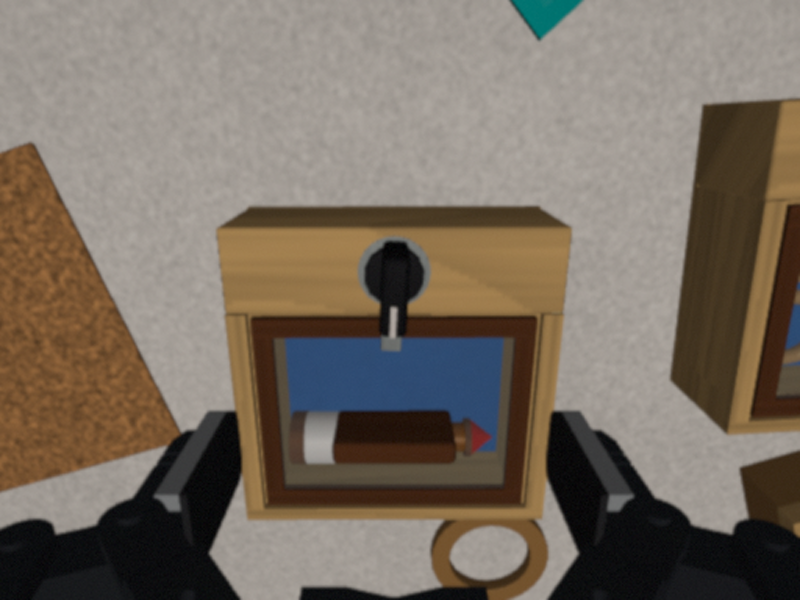

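The wrist view shows the hub at (395,272), the ledge front corners at (218,229) and (571,228), the cover corners at (251,318), (538,317), (521,505) and (268,505), and the handle centred on column 394.

```bash
python3 - <<'E'
from h import *
import json
m=json.load(open("w1.json"))
f=lambda p,z:px2w(m,np.array(p)*.64,z)
V=f([(251,318),(538,317),(521,505),(268,505)],.076)
k=f([(395,272)],.081)[0]
L=f([(218,229),(571,228)],.076)
print(V.mean(0).round(4),np.linalg.norm(V-np.roll(V,1,0),axis=1).round(3),np.linalg.norm(L[0]-L[1]))
for a,b in((V[1],V[0]),(V[2],V[3]),(L[1],L[0])):
    d=a-b;print("yaw",np.degrees(np.arctan2(d[1],d[0]))-90)
b=f([(395,241),(393,335)],.125); print("bar",b.mean(0),np.linalg.norm(b[0]-b[1]))
d=V.mean(0)-k;print("knob",k.round(4),np.linalg.norm(d),np.degrees(np.arctan2(d[1],d[0])))
h=f([(335,463),(453,463),(335,411),(453,411)],.116);print("h",h[:2].mean(0),h[2:].mean(0),np.linalg.norm(h[0]-h[1]))
o=status.get_obs();R=Ro.from_quat(o['ee_rot'])
print("shift to knob",R.inv().apply(np.r_[k[:2],.105]-o['position']).round(4),"to cover",R.inv().apply(np.r_[V.mean(0)[:2],.096]-o['position']).round(4))
E
```

```text
[ 0.6201 -0.015   0.076 ] [0.134 0.17  0.135 0.17 ] 0.1973298108254053
yaw -12.835479218954717
yaw -13.080767830547998
yaw -12.872073341199837
bar [0.52229935 0.00708057 0.125     ] 0.04780816195330528
knob [0.526  0.0069 0.081 ] 0.09676211434124057 -13.124175700282494
h [ 0.62532555 -0.01664929  0.116     ] [ 0.59278902 -0.00914146  0.116     ] 0.06668375340470849
shift to knob [0.002  0.0028 0.1404] to cover [-0.0946  0.0028  0.1494]
```

>>> {"fn": "play_rows", "kwargs": {"plan": [0,0,0,0.001,0.003,0.05,1,0,0,0,0.001,0.003,0.1,0.7,0,0,0,0.001,0.003,0.125,0.5,0,0,0,0.001,0.003,0.14,0.4,0,0,0,0.001,0.003,0.14,0.4,0,0,0,0.001,0.003,0.14,0,0,0,0,0.001,0.003,0.14,0,0,0,0,0.001,0.003,0.14,0,0,0,0,0.001,0.003,0.14,0,0,0,0,0.001,0.003,0.14,0,0,0,0,0.001,0.003,0.14,0], "squeeze": 40}}

```text
clock: 3.58
position: [0.5279, 0.0043, 0.1067]
ee_rot: [0.115, 0.993, -0.0, 0.001]
ft_force: [-1.9, -6.3, 2.8]
grip_width: 0.157
grasp_force: 41.4
```

>>> {"fn": "play_rows", "kwargs": {"plan": [0,0,0,0,-0.0025,0,0,0,0,10,0,-0.0025,0,0,0,0,20,0,-0.0025,0,0,0,0,30,0,-0.0025,0,0,0,0,40,0,-0.0025,0,0,0,0,50,0,-0.0025,0,0,0,0,60,0,-0.0025,0,0,0,0,70,0,-0.0025,0,0,0,0,80,0,-0.0025,0,0,0,0,90,0,-0.0025,0,0,0,0,90,0,-0.0025,0,0,0,0,90,0,-0.0025,0,0]}}

```text
clock: 5.08
position: [0.5269, 0.0033, 0.1066]
ee_rot: [0.784, 0.621, 0.0, -0.0]
ft_force: [-5.0, -2.7, 11.6]
grip_width: 0.156
grasp_force: 42.8
```

>>> {"fn": "play_rows", "kwargs": {"plan": [0,0,0,0,0,0,0.5,0,0,0,0,0,0,0.5,0,0,0,0,0,0,0.5,0,0,0,0,0,-0.04,0.6,0,0,0,0,0,-0.1,1,0,0,0,0.001,0.03,-0.14,1,0,0,0,0.001,0.08,-0.14,1,0,0,0,0.001,0.095,-0.14,1,0,0,0,0.001,0.095,-0.14,1,0,0,0,0.001,0.095,-0.14,1]}}

```text
clock: 6.32
position: [0.6188, -0.0171, 0.2452]
ee_rot: [0.784, 0.621, -0.0, -0.0]
ft_force: [0.6, 0.4, -0.2]
grip_width: 1.001
grasp_force: 0.0
```

```bash
python3 - <<'E'
from h import *
import json
m=viewer.camera_model("wrist"); im=viewer.camera("wrist")
json.dump({k:np.array(v).tolist() for k,v in m.items()},open("w2.json","w"))
cv2.imwrite("pics/w2.png",cv2.resize(im[:,:,::-1],(800,600),interpolation=cv2.INTER_CUBIC))
o=status.get_obs(); print(o['clock'],o['joint_pos'],o['position'])
R=Ro.from_quat(o['ee_rot']).as_matrix();c=np.r_[o['position'][:2],.116]
for a in(-.035,.035):
  for b in(-.007,.007): print((w2px(m,c+R@[a,b,0])/.64).round(1))
E
```

```text
6.375 [-0.71067426  0.41807028  0.8885451   1.5166671  -0.32864653  1.36336777
 -0.02612653] [ 0.61878617 -0.01679446  0.24542013]
[[380.4 359.5]]
[[407.1 359.6]]
[[379.4 227.7]]
[[408.4 227.7]]
```

View pics/w2.png

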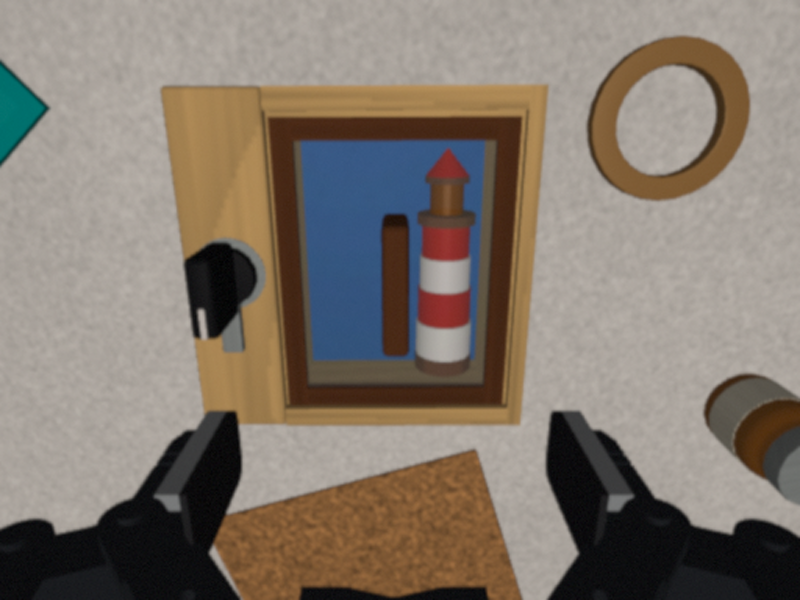

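The knob is turned: the tongue at (233,330) points along the ledge, clear of the cover. The handle's top spans columns 382–408 and rows 225–355, within 2 mm of the prediction.

>>> {"fn": "play_rows", "kwargs": {"plan": [0,0,0,0.001,0,0.05,1,0,0,0,0.001,0,0.1,0.7,0,0,0,0.001,0,0.135,0.5,0,0,0,0.001,0,0.149,0.4,0,0,0,0.001,0,0.149,0.4,0,0,0,0.001,0,0.149,0,0,0,0,0.001,0,0.149,0,0,0,0,0.001,0,0.149,0,0,0,0,0.001,0,0.149,0,0,0,0,0.001,0,0.149,0,0,0,0,0.001,0,0.149,0], "squeeze": 60}}

```text
clock: 7.75
position: [0.6206, -0.016, 0.0982]
ee_rot: [0.783, 0.621, 0.001, 0.0]
ft_force: [-2.9, -0.0, 8.0]
grip_width: 0.153
grasp_force: 59.9
```

>>> {"fn": "play_rows", "kwargs": {"plan": [0,0,0,0,0.001,-0.005,0,0,0,0,0,0.001,-0.012,0,0,0,0,0,0.001,-0.025,0,0,0,0,0,0.001,-0.05,0,0,0,0,0,0.001,-0.09,0,0,0,0,0,0.001,-0.12,0,0,0,0,0,0.001,-0.12,0,0,0,0,0,0.001,-0.12,0]}}

```text
clock: 8.75
position: [0.6201, -0.0161, 0.2155]
ee_rot: [0.783, 0.621, -0.0, -0.0]
ft_force: [-0.2, -0.2, -3.5]
grip_width: 0.154
grasp_force: 58.8
```

```bash
python3 - <<'E'
from h import *
im=viewer.camera("scene"); t=viewer.camera("top")
cv2.imwrite("pics/s2.png",np.hstack([cv2.resize(im[:,:,::-1],(400,300)),cv2.resize(t[:,:,::-1],(400,300))]))
o=status.get_obs(); R=Ro.from_quat(o['ee_rot'])
print(o['position'],o['ft_force'],R.as_matrix().round(3))
# mat yaw -3.9; turn about tool z and shift
print("shift",R.inv().apply(np.r_[.534,-.325,o['position'][2]]-o['position']).round(4))
E
```

```text
[ 0.61993478 -0.01612812  0.21496497] [-1.30523757  0.07038743 -3.57532142] [[ 0.228  0.974 -0.002]
 [ 0.974 -0.228 -0.   ]
 [-0.001 -0.002 -1.   ]]
shift [-3.203e-01 -1.330e-02  2.000e-04]
```

View pics/s2.png

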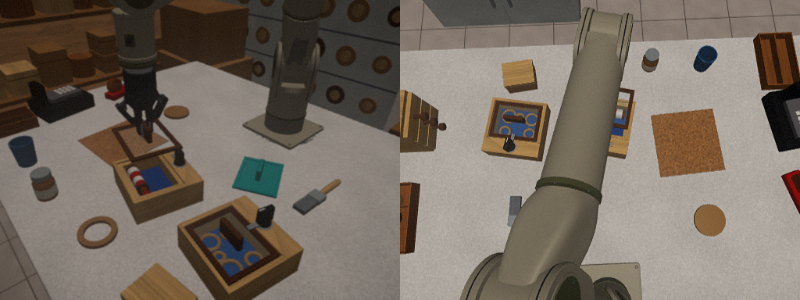

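The cover is up and hanging level in the gripper, with the ring case untouched. Next I'll carry it to the mat.

>>> {"fn": "play_rows", "kwargs": {"plan": [0,0,-1,-0.02,-0.001,0,0,0,0,-3,-0.06,-0.003,0,0,0,0,-5,-0.11,-0.005,0,0,0,0,-8,-0.16,-0.007,0,0,0,0,-11,-0.21,-0.009,0,0,0,0,-14,-0.26,-0.011,0,0,0,0,-16,-0.3,-0.013,0,0,0,0,-17,-0.32,-0.013,0,0,0,0,-17,-0.32,-0.013,0.02,0,0,0,-17,-0.32,-0.013,0.06,0,0,0,-17,-0.32,-0.013,0.1,0,0,0,-17,-0.32,-0.013,0.13,0,0,0,-17,-0.32,-0.013,0.15,0,0,0,-17,-0.32,-0.013,0.16,0,0,0,-17,-0.32,-0.013,0.165,0,0,0,-17,-0.32,-0.013,0.17,0,0,0,-17,-0.32,-0.013,0.17,0,0,0,-17,-0.32,-0.013,0.17,0]}}

```text
clock: 11.1
position: [0.5353, -0.325, 0.0467]
ee_rot: [0.683, 0.73, 0.0, 0.0]
ft_force: [0.3, -0.3, -2.4]
grip_width: 0.156
grasp_force: 58.6
```

>>> {"fn": "play_rows", "kwargs": {"plan": [0,0,0,0,0,0.004,0,0,0,0,0,0,0.008,0,0,0,0,0,0,0.011,0,0,0,0,0,0,0.013,0,0,0,0,0,0,0.014,0,0,0,0,0,0,0.014,0,0,0,0,0,0,0.014,0]}}

```text
clock: 11.98
position: [0.5351, -0.3249, 0.0323]
ee_rot: [0.683, 0.73, 0.0, 0.0]
ft_force: [0.5, -0.1, -2.4]
grip_width: 0.151
grasp_force: 58.7
```

Not touching yet, so I'll go on down in 1 mm steps.

>>> {"fn": "play_rows", "kwargs": {"plan": [0,0,0,0,0,0.001,0,0,0,0,0,0,0.002,0,0,0,0,0,0,0.002,0,0,0,0,0,0,0.002,0]}}

```text
clock: 12.48
position: [0.5352, -0.3249, 0.0322]
ee_rot: [0.683, 0.73, 0.001, -0.0]
ft_force: [-8.4, 6.7, 18.6]
grip_width: 0.156
grasp_force: 61.9
```

>>> {"fn": "play_rows", "kwargs": {"plan": [0,0,0,0,0,-0.0015,0,0,0,0,0,0,-0.0015,0,0,0,0,0,0,-0.0015,0.5,0,0,0,0,0,-0.0015,0.5,0,0,0,0,0,-0.0015,0.5,0,0,0,0,0,-0.0015,0.5,0,0,0,0,0,-0.03,0.5,0,0,0,0,0,-0.08,0.7,0,0,0,0,0,-0.14,1,0,0,0,0.06,0,-0.2,1,0,0,0,0.12,0,-0.2,1,0,0,0,0.12,0,-0.2,1,0,0,0,0.12,0,-0.2,1]}}

```text
clock: 14.1
position: [0.5273, -0.2042, 0.2304]
ee_rot: [0.682, 0.731, 0.0, 0.0]
ft_force: [0.1, -0.3, -0.2]
grip_width: 0.998
grasp_force: 0.0
```

```bash
python3 - <<'E'
from h import *
a=[cv2.resize(viewer.camera(n)[:,:,::-1],(400,300)) for n in("scene","top","wrist")]
cv2.imwrite("pics/f.png",np.vstack([np.hstack(a[:2]),np.hstack([a[2],a[2]*0])]))
E
```

```text
(no output)
```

View pics/f.png

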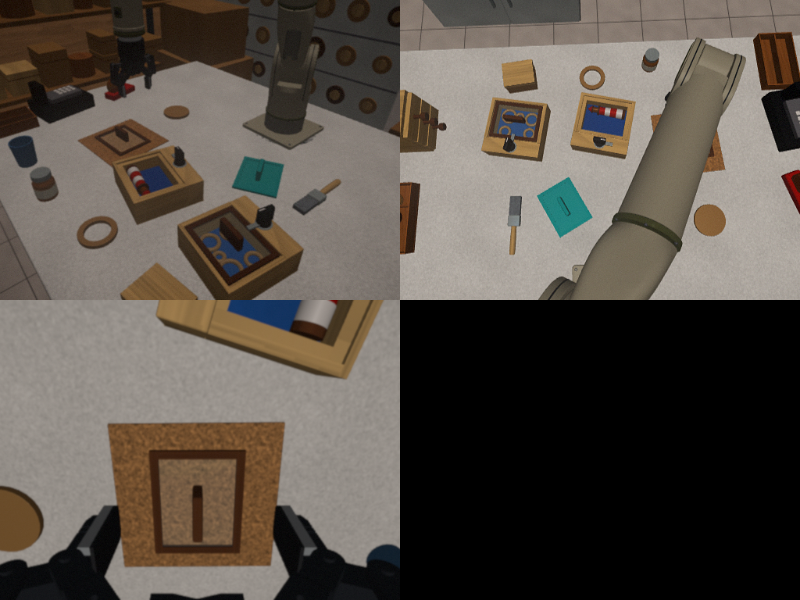

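The cover lies flat on the mat and the ring case is unchanged. I'll check the centring with numbers: mat (108,423), (284,422), (272,566), (125,566); cover (149,450), (245,450), (240,552), (154,552) in the wrist tile.

```bash
python3 - <<'E'
from h import *
m=viewer.camera_model("wrist"); f=lambda p,z:px2w(m,(np.array(p)-[0,300])*1.28,z)
A=f([(108,423),(284,422),(272,566),(125,566)],.004);B=f([(149,450),(245,450),(240,552),(154,552)],.010)
for P in(A,B): print(P.mean(0).round(4),np.linalg.norm(P-np.roll(P,1,0),axis=1).round(3))
E
```

```text
[ 0.535  -0.3218  0.004 ] [0.238 0.236 0.24  0.24 ]
[ 0.5346 -0.3239  0.01  ] [0.169 0.131 0.169 0.135]
```

The cover is centred to within about 2 mm, so I'm handing in.

```bash
python3 -c "
from workcell import manip
print(manip.hand_in())"
```

```text
the job is handed in; nothing more can be done
None
```

The job is handed in: I turned the lighthouse case's latch a quarter turn clockwise and set its cover flat on the cork mat, about 2 mm off centre; the ring case was not touched.

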